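# Nudge the routing template onto its locating pins

## Robot

A 7-joint arm with a two-finger parallel gripper is mounted at the origin on the work surface. World frame = base frame: x ahead of the robot, y to its left, z up, the work surface at z = 0. Lengths are in m, angles in rad, forces in N, time in s.
With the tool pointing down it reaches from about 0.35 to 0.9 m from the base axis. Payload 19.9 kg.
Tool frame: the origin (TCP) lies between the finger pads; the fingertips stand 8 mm ahead of it and the grasp point (between the pads) lies 11 mm behind it (arm.finger_overhang is the distance from the TCP to the fingertips, in m); z points along the fingers, y is the direction in which the jaws open and shut (so a half turn about z gives the same grasp; the last joint's range is limited). The gripper opens to 94 mm and grips with 3 to 60 N. Pads are 16 mm wide; open, the fingers measure 119 mm over their backs; the gripper's body (75 mm by 177 mm) begins 78 mm behind the grasp point.
Start: joints at [1.145, 0.417, -0.01, 1.614, 0.005, 1.111, -0.053], TCP at [0.234, -0.58, 0.213] pointing down, gripper open.
Joint ranges: [-2.81, 2.81], [-0.39, 2.02], [-1.27, 1.25], [0.06, 2.57], [-1.19, 4.33], [0.19, 2], [-2.82, 2.82]. Speed limits (rad/s): [1.89, 1.89, 2.39, 2.39, 3.01, 3.01, 3.01].

## Interface

Orientations are given as a unit quaternion [x, y, z, w].
In Python, from station import arm, cams gives the robot as it stands.
- The arm moves only by the tool drive_tool, never from a script. Its argument "increments" is a list of rows, each a list of 3 entries, a list of its own where there are three numbers: the turn, a rotation vector about the tool's x, y, z in rad, then the shift along the tool's x, y, z in cm, then the opening, from -1 (shut) to 1 (fully open). In form: [[[wx, wy, wz], [dx, dy, dz], claw], ...]. A call has 1 to 5 rows; each row is the pose to reach, as a shift and turn from the pose commanded when the call began, along the tool's axes at that moment; what a row does not reach only later rows make up. A row lasts 1/8 s, in which the tool goes at most 62.5 mm and 10.7 degrees, less where a joint would pass 70% of its speed; a pose out of reach is approached as far as the arm can. A call with a gripper value outside its range is refused whole. The fingers move at their own pace and stop on an object; "newtons" is the grip in N (left out, the last holds). Time passes only in rows, so rows that repeat a pose let the fingers close. It gives the time, the measured TCP pose, the force and the opening at its end, in the units of the state.
- arm.sense(): the state, without advancing time (a new reading comes with each control period).
- cams.read_camera(name): name is "scene" or "top" or "wrist"; returns a dict with "frame" (420x560x3 uint8, red, green, blue), "camera_matrix" (3x3 intrinsics, pixels), "world_to_cam" (4x4, takes a point from world to camera coordinates). Camera axes: x right, y up, looking along -z (the intrinsics and any distortion apply to the point x, -y, -z); pixel columns grow to the right and rows downward; lengths in m; the calibration is good to about 2 mm. A picture is of the moment at which its call begins. There is no depth.
- arm.close_job(): hands the job in, once; it reports no verdict.
Trained networks look in the newest picture that a camera, given by its name, has taken for a name from the list of things; names that differ only in an ending like _2 or _b are one class to them, and where a whole thing is asked for, a point or a joint stands for the part that bears it (a point fixed in the world has none). Each returns a list of dicts, best first, with "score" (0 to 1); they miss things now and then, are a little off and sometimes report something else, mostly with a low value. They report only what shows in the picture. A call takes as long as a camera call. They do not tell look-alikes from the thing itself.
- cams.look_for(thing, camera): "location" ([column, row] in pixels, amid what is visible of it).
- cams.outline_of(thing, camera): "region" (420x560 bool, what is visible of it) and "location" ([column, row] in pixels, amid what is visible of it).
- cams.tip_of(thing, camera): "location" ([column, row] in pixels: a listed point, or the origin of a listed thing).
The state is a dict: "time": time; "joint_pos": joint angles; "qd": joint speeds; "joint_efforts": joint torques, N m; "tcp_pos": TCP position; "tcp_rot": TCP orientation; "force": force on the tool from outside, world axes, zero at the start; "wrist_torque": the same for the moment, N m; "grip_width": finger opening in m.
Only numpy, scipy, OpenCV 4.12 (cv2) and the standard library are available. Lean on these libraries where they do the work, as an engineer would, in place of code of your own. Each camera call takes 0.05 s, during which the arm holds its last target. There are 200 camera calls.

## Task

The aluminium routing template lies askew on top of the jig's two locating pins. With the fingertips, nudge it sideways - up to the fence and along it - until both of its holes drop over the pins and it lies flat on the board. Only push it, never lift it, leave the other things on the bench where they are, and end clear of it.

Things in the scene. Friction and masses are not known exactly. Their poses are not given: they have to be found in the camera images.
- jig: The routing jig, fixed: a plywood board 190 mm (x) by 380 mm (y), its top 18 mm above the bench. Origin on the bench; z up. The board covers jig x -100 to +90 mm, y -190 to +190 mm. A fence strip stands on its far side and two steel pins (10 mm thick, 6 mm high, coned tips) at jig x -35 mm, y -40 and +40 mm, hidden under the template at first.
- fence (a point): Middle of the top edge of the fence's straight face, which looks to the robot (jig x = +70 mm, y = 0). The fence is a wooden strip 20 mm thick, 16 mm above the board, running from jig y -150 to +150 mm.
- seat (a point): Point on the board's top where the middle of the template's underside lies once it is seated (jig x = +5 mm, y = 0, 18 mm above the bench). Axes as the jig's.
- pin_a (a point): Tip of the locating pin at jig y = -40 mm, on its axis, 6 mm above the board.
- pin_b (a point): Tip of the locating pin at jig y = +40 mm, on its axis, 6 mm above the board.
- template: The routing template, loose: aluminium plate 130 mm (x) by 200 mm (y), 8 mm thick, about 0.5 kg. Origin: middle of its underside; axes about the jig's. At first it lies on the pins' tips 28 to 45 mm too far to the jig's +y: far edge on the board, short of the fence, near edge propped some 8 mm up. Flush to the fence and slid to jig -y it drops over the pins, which then stop it.
- template_hole0 (a point): Centre of the upper mouth of the template's 13 mm through hole at template x = -40, y = -40 mm (side towards the robot); it goes over pin_a. A 33 x 71 mm window at template x = +25, y = 0 mm has no pin. The smooth template slides with a push of a few newtons.
- template_hole1 (a point): Centre of the upper mouth of the template's 13 mm through hole at template x = -40, y = +40 mm; it goes over pin_b.
- frame: Bystander: small light wooden picture frame 170 x 130 mm, 18 mm high, lying beside the jig; origin under its middle.
- glue: Bystander: white glue bottle, 44 mm across, 120 mm high, standing in the frame; origin under its middle.
- tape: Bystander: roll of tape, 68 mm across, 24 mm high, lying on the jig's board near its -y end, about 15 mm clear of where the template ends up; origin under its middle.
- spray: Bystander: clear spray bottle with black trigger head, 64 mm across, 185 mm high, behind the jig; origin under its middle.
- hammer: Bystander: hammer with yellow handle lying behind the jig.
- sander: Bystander: green sanding block 60 x 110 x 30 mm, behind the jig.
- knife: Bystander: filling knife with black handle lying to the left.
- offcut: Bystander: wooden offcut 50 x 120 x 22 mm lying to the right.
Mind the look-alikes: they are no part of the job. Several things have the shape of the template; the one meant has the colours described above.

How it is judged:
At the end, for the whole second after the job is handed in: Both holes of the template are round their pins (within 3 mm of the pins' axes) and the template is down flat on the board (within 1.2 mm, tilted less than 0.015 rad) and at rest (horizontal distance between template_hole0 and pin_a below 0.003 m and horizontal distance between template_hole1 and pin_b below 0.003 m and z of template in the frame of seat below 0.0012 m and angle between template's own z axis and vertical below 0.015 rad and linear speed of template below 0.01 m/s and angular speed of template below 0.05 rad/s); the robot touches nothing.
It fails at once if the template is lifted (its underside's middle more than 25 mm above the board, or tilted more than 0.2 rad) (z of template in the frame of seat above 0.025 m or angle between template's own z axis and vertical above 0.2 rad).
It fails at once if one of the other loose things is moved by more than 20 mm (distance of any of frame, glue, tape, spray, hammer, sander, knife, offcut from where it was at the start of the episode above 0.02 m).
It also fails if it takes over 45 s, if anything falls off the work surface, if the arm or the gripper's body presses on something with over 40 N, if the wrist force passes 120 N, or if a joint passes its speed limit or range.

## Working session

There is one attempt and no reset: what is moved stays moved. The work goes in short steps, Python scripts to look and compute and a tool call to move; the robot and the scene stay as the last step left them, time stands still between calls to the robot, and variables do not carry over. Pictures are saved under pics/ and viewed, about 8 in all and at most 12, crops included, and the job is handed in when it is done.

Besides the shell and the picture viewer there is one more tool, called after "Request:" as name([rows], argument=value, ...), one row to a line, values as JSON. drive_tool: Moves the arm, as the interface text tells. Its arguments: {"type":"object","properties":{"increments":{"type":"array"},"newtons":{"type":"number"}},"required":["increments"]}

```bash
ls; mkdir -p pics; cat > h.py <<'E'
import numpy as np, cv2
from station import arm, cams
def ray(c,px):
    K=np.array(c["camera_matrix"]);T=np.array(c["world_to_cam"])
    d=np.linalg.inv(K)@[px[0],px[1],1]; d=np.array([d[0],-d[1],-d[2]])
    R=T[:3,:3]; return -R.T@T[:3,3], R.T@d
def onz(c,px,z):
    o,d=ray(c,px); return o+d*(z-o[2])/d[2]
def proj(c,p):
    T=np.array(c["world_to_cam"]);q=T[:3,:3]@p+T[:3,3];u=np.array(c["camera_matrix"])@[q[0],-q[1],-q[2]];return u[:2]/u[2]
def save(c,n,crop=None,s=1):
    f=c["frame"][:,:,::-1]
    if crop: f=f[crop[1]:crop[3],crop[0]:crop[2]]
    cv2.imwrite("pics/"+n,cv2.resize(f,None,fx=s,fy=s,interpolation=cv2.INTER_CUBIC))
E
python3 - <<'E'
from h import *
a=cams.read_camera("top");b=cams.read_camera("scene")
cv2.imwrite("pics/1.png",np.vstack([a["frame"],b["frame"]])[:,:,::-1][:, :] if 0 else a["frame"][:,:,::-1])
save(b,"2.png")
for n,c in(("top",a),("scene",b)):
  for t in "template template_hole0 template_hole1 fence seat jig tape".split():
    r=cams.tip_of(t,n); print(n,t,[(np.round(x["location"],1).tolist(),round(x["score"],2),np.round(onz(c,x["location"],{"jig":0,"fence":.034,"seat":.018}.get(t,.03)),3).tolist()) for x in r[:4]])
print(arm.sense()); print(np.round(onz(a,[280,210],0),3))
E
```

```text
pics
top template [([314.0, 284.2], 0.89, [0.309, -0.124, 0.03]), ([168.5, 291.2], 0.78, [0.285, 0.272, 0.03]), ([202.0, 197.5], 0.73, [0.541, 0.187, 0.03]), ([197.1, 123.0], 0.43, [0.749, 0.205, 0.03])]
top template_hole0 [([334.0, 266.4], 0.91, [0.358, -0.178, 0.03]), ([216.5, 207.0], 0.9, [0.516, 0.147, 0.03]), ([187.3, 214.9], 0.9, [0.493, 0.226, 0.03]), ([170.4, 315.7], 0.86, [0.219, 0.265, 0.03])]
top template_hole1 [([334.0, 266.4], 0.91, [0.358, -0.178, 0.03]), ([216.5, 207.0], 0.9, [0.516, 0.147, 0.03]), ([187.3, 214.9], 0.9, [0.493, 0.226, 0.03]), ([170.4, 315.7], 0.86, [0.219, 0.265, 0.03])]
top fence [([211.9, 170.2], 0.85, [0.617, 0.161, 0.034]), ([303.2, 119.9], 0.26, [0.762, -0.089, 0.034])]
top seat [([210.2, 189.1], 0.55, [0.566, 0.167, 0.018]), ([196.6, 119.7], 0.39, [0.761, 0.209, 0.018])]
top jig [([217.3, 193.6], 0.96, [0.555, 0.149, 0.0])]
top tape [([268.4, 200.5], 0.75, [0.536, 0.004, 0.03]), ([187.6, 215.2], 0.53, [0.492, 0.225, 0.03])]
scene template [([341.3, 187.0], 0.81, [0.559, 0.18, 0.03]), ([297.4, 117.5], 0.72, [0.298, 0.247, 0.03]), ([200.9, 198.0], 
[... 817 characters left out ...]
733787, -0.01031474,  1.61356231,  0.00470357,
        1.11070661, -0.05296077]), 'qd': array([ 2.50914427e-03,  3.11428197e-05,  4.37423006e-04, -3.51794567e-05,
       -1.04322792e-03, -5.02187962e-04,  2.01255498e-03]), 'joint_efforts': array([ 8.27566419e-04, -8.50959921e+01,  6.38769809e-01, -4.26271462e+01,
       -4.87942365e-02,  1.35927674e-02, -4.17708168e-05]), 'tcp_pos': array([ 0.23405276, -0.57952304,  0.21347969]), 'tcp_rot': array([ 9.81636120e-01,  1.90763013e-01, -1.51357313e-05,  8.89218213e-06]), 'force': array([ 0.20096855, -0.38950255, -0.43420795]), 'wrist_torque': array([ 0.00594912, -0.0486946 , -0.05933513]), 'grip_width': 0.09413020089465514}
[ 0.512 -0.029  0.   ]
```

```bash
python3 - <<'E'
from h import *
a=cv2.imread("pics/1.png")
cv2.imwrite("pics/3.png",cv2.resize(a[130:270,130:330],None,fx=4,fy=4,interpolation=cv2.INTER_CUBIC))
E
```

```text
(no output)
```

View pics/1.png

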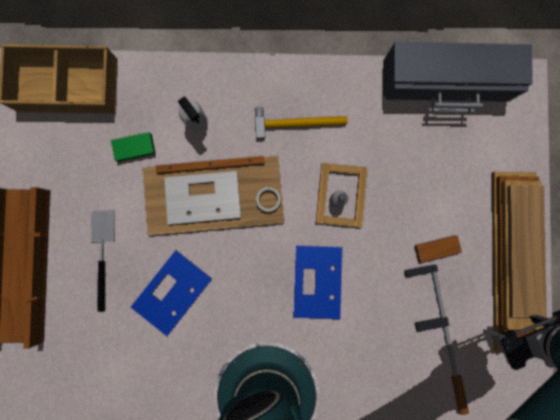

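View pics/2.png

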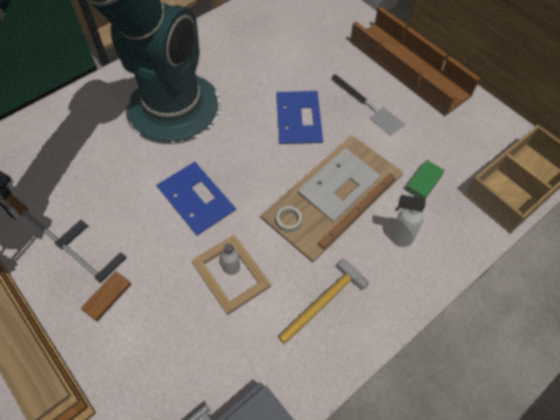

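View pics/3.png

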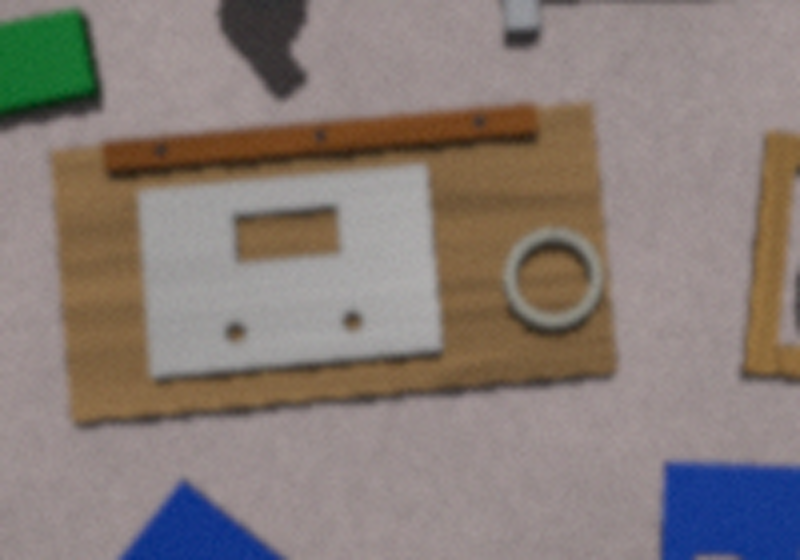

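The silver-grey plate on the plywood board, at top-view (202,197), is the template. The two blue plates at (171,292) and (318,283) are look-alikes. The tape is at (268,200). Next I work out the jig and template poses from the corners.

```bash
cat >> h.py <<'E'
def frompts(W,L):  # fit planar pose: W world pts, L local
    W=np.array(W)[:,:2];L=np.array(L,float);w=W-W.mean(0);l=L-L.mean(0)
    t=np.arctan2((l[:,0]*w[:,1]-l[:,1]*w[:,0]).sum(),(l*w).sum());R=np.array([[np.cos(t),-np.sin(t)],[np.sin(t),np.cos(t)]])
    o=W.mean(0)-R@L.mean(0); return o,t,R,np.abs(W-(L@R.T+o)).max()
def tomove(p,yaw,z):
    "increment from present pose to TCP at p(xy),z, tool down, tool x at angle yaw"
    from scipy.spatial.transform import Rotation as Ro
    s=arm.sense();R=Ro.from_quat(s["tcp_rot"])
    T=Ro.from_matrix(np.array([[np.cos(yaw),np.sin(yaw),0],[np.sin(yaw),-np.cos(yaw),0],[0,0,-1]]))
    print("turn",np.round((R.inv()*T).as_rotvec(),3),"cm",np.round(R.inv().apply(np.r_[p,z]-s["tcp_pos"])*100,2))
E
python3 - <<'E'
from h import *
a=cams.read_camera("top")
f=lambda q:[(q[0]+.5)/4-.5+130,(q[1]+.5)/4-.5+130]
B=[(55,152),(592,103),(614,373),(75,422)];LB=[(.09,.19),(.09,-.19),(-.1,-.19),(-.1,.19)]
o,t,R,e=frompts([onz(a,f(q),.018) for q in B],LB);print("jig",o,t,e)
C=[(138,190),(429,165),(441,350),(152,378)];zs=[.027,.027,.034,.034]
W=[onz(a,f(q),z) for q,z in zip(C,zs)]
o2,t2,R2,e2=frompts(W,[(.065,.1),(.065,-.1),(-.065,-.1),(-.065,.1)])
print("tmpl in jig",R.T@(o2-o),t2-t,e2)
for q in[(352,320),(235,330)]: print("hole",R.T@(onz(a,f(q),.032)[:2]-o))
print("tape",R.T@(onz(a,f((553,279)),.042)[:2]-o))
p=o+R@[-.13,.03];print(p);tomove(p,t,.2)
E
```

```text
jig [0.55453474 0.15803689] 0.10548911458094062 0.0037450021088677454
tmpl in jig [-0.00919009  0.02950612] -0.0003258367953611341 0.0013716808566843486
hole [-0.04728938 -0.01005824]
hole [-0.04691483  0.07026508]
tape [-0.03233967 -0.14996786]
[0.42209858 0.17418196]
turn [-0.     0.     0.278] cm [ 45.66 -62.84   1.35]
```

Request:
drive_tool([
  [[0, 0, 0.06], [5, -6, 0], 0.6],
  [[0, 0, 0.12], [9, -12, 0.3], 0.6],
  [[0, 0, 0.18], [13, -18, 0.6], 0.6],
  [[0, 0, 0.24], [17.5, -24, 1], 0.6],
  [[0, 0, 0.278], [22, -30, 1.3], 0.6],
])

```text
time: 1.48
tcp_pos: [0.3109, -0.2751, 0.2032]
tcp_rot: [0.999, 0.052, 0.0, 0.0]
force: [2.1, -0.2, -0.4]
grip_width: 0.0752
```

Request:
drive_tool([
  [[0, 0, 0], [2.2, -6, 0], 0.6],
  [[0, 0, 0], [4.3, -12, 0], 0.6],
  [[0, 0, 0], [6.5, -18, 0], 0.6],
  [[0, 0, 0], [8.6, -24, 0], 0.6],
  [[0, 0, 0], [10.8, -30, 0], 0.6],
])

```text
time: 2.1
tcp_pos: [0.385, 0.0285, 0.2035]
tcp_rot: [0.999, 0.053, 0.001, 0.0]
force: [1.9, -1.0, 0.4]
grip_width: 0.075
```

Request:
drive_tool([
  [[0, 0, 0], [1.5, -4.5, 0], 0.6],
  [[0, 0, 0], [2.9, -8.1, 0], 0.6],
  [[0, 0, 0], [2.9, -8.1, 0], 0.6],
  [[0, 0, 0], [2.9, -8.1, 0], 0.6],
])

```text
time: 2.6
tcp_pos: [0.405, 0.1097, 0.203]
tcp_rot: [0.999, 0.053, -0.0, 0.0]
force: [0.4, -0.4, -1.0]
grip_width: 0.0748
```

```bash
python3 - <<'E'
from h import *
c=cams.read_camera("wrist");save(c,"4.png",s=1.4)
for t in "template template_hole0 template_hole1 fence seat".split():
    r=cams.tip_of(t,"wrist"); print(t,[(np.round(x["location"],1).tolist(),round(x["score"],2)) for x in r[:3]])
# predicted jig corners in pixels
o=np.array([.5545,.158]);t=.1055;R=np.array([[np.cos(t),-np.sin(t)],[np.sin(t),np.cos(t)]])
for p,z in [((-.1,.0),.018),((.07,.0),.034),((.07,.15),.034),((.07,-.15),.034)]: print(p,np.round(proj(c,np.r_[o+R@p,z]),1))
print(arm.sense()["tcp_pos"])
E
```

```text
template [([215.3, 27.3], 0.91), ([126.4, 280.1], 0.67)]
template_hole0 [([547.3, 258.2], 0.93), ([253.3, 69.2], 0.84), ([167.7, 72.2], 0.75)]
template_hole1 [([547.3, 258.2], 0.93), ([253.3, 69.2], 0.84), ([167.7, 72.2], 0.75)]
fence []
seat [([244.3, 8.3], 0.77)]
(-0.1, 0.0) [246.5 130.3]
(0.07, 0.0) [240.7 -84.6]
(0.07, 0.15) [ 54. -85.]
(0.07, -0.15) [427.3 -84.2]
[0.40510215 0.10965541 0.20313426]
```

View pics/4.png

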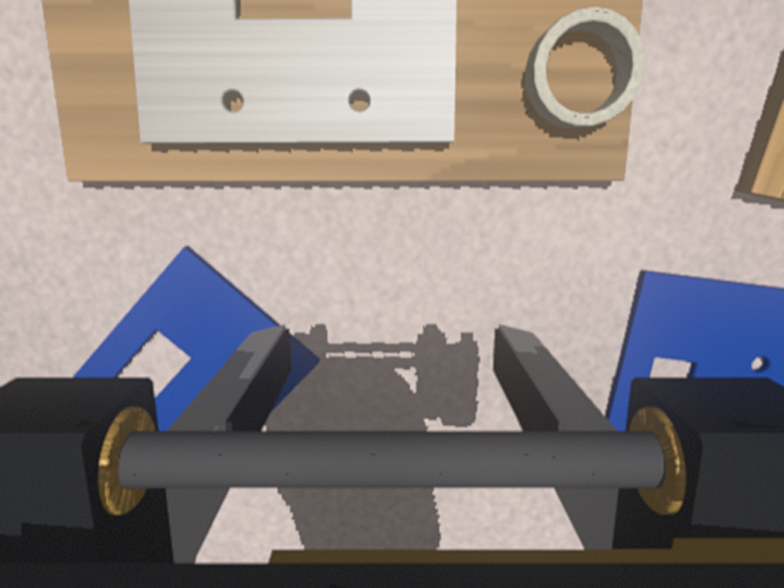

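The wrist view shows the silver template's near edge at about row 141 of the enlarged view. Its holes are at (233,100) and (359,100), and the board's near corners are at (68,180) and (624,180).

```bash
python3 - <<'E'
from h import *
c=cams.read_camera("wrist")
g=lambda q:[(q[0]+.5)/1.4-.5,(q[1]+.5)/1.4-.5]
o,t,R,e=frompts([onz(c,g(q),.018) for q in[(68,180),(624,180)]],[(-.1,.19),(-.1,-.19)]);print("jig",o,t,e)
J=lambda q,z:np.round(R.T@(onz(c,g(q),z)[:2]-o),4)
print("near corners",J((140,142),.034),J((453,140),.034),"holes",J((233,100),.032),J((359,100),.032),"tape",J((590,63),.042))
p=o+R@[-.095,.03];print(p);tomove(p,t,.12)
E
```

```text
jig [0.55651905 0.15767783] 0.10671762473353048 0.0006207337989559414
near corners [-0.0757  0.1299] [-0.0744 -0.0703] holes [-0.05    0.0692] [-0.05   -0.0105] tape [-0.03   -0.1509]
[0.45886404 0.17738822]
turn [ 0.    -0.    -0.002] cm [ 6.05 -6.16  8.31]
```

Request:
drive_tool([
  [[0, 0, 0], [3, -3.1, 3], 0.6],
  [[0, 0, 0], [6, -6.2, 6], 0.6],
  [[0, 0, 0], [6, -6.2, 9], 0.6],
  [[0, 0, 0], [6, -6.2, 12], 0.6],
  [[0, 0, 0], [6, -6.2, 12], 0.6],
])

```text
time: 3.58
tcp_pos: [0.4571, 0.1778, 0.0817]
tcp_rot: [0.999, 0.053, -0.002, 0.0]
force: [0.1, -0.1, 0.4]
grip_width: 0.0755
```

```bash
cat >> h.py <<'E'
O=np.array([.5565,.1577]);TH=.1065;RJ=np.array([[np.cos(TH),-np.sin(TH)],[np.sin(TH),np.cos(TH)]])
def st():
    s=arm.sense();print("t",s["time"],"TCP jig",np.round(RJ.T@(s["tcp_pos"][:2]-O),4),"z",round(s["tcp_pos"][2],4),"F jig",np.round(RJ.T@s["force"][:2],1),round(s["force"][2],1))
def jmove(x,y,z,yaw=0): st();tomove(O+RJ@[x,y],TH+yaw,z)
E
python3 -c "
from h import *
jmove(-.095,.03,.030)"
```

```text
t 3.575 TCP jig [-0.0967  0.0305] z 0.0817 F jig [ 0.1 -0.1] 0.4
turn [ 0.     0.004 -0.001] cm [0.19 0.05 5.17]
```

Request:
drive_tool([
  [[0, 0.002, 0], [0, 0, 2.5], 0.6],
  [[0, 0.004, 0], [0, 0, 5], 0.6],
  [[0, 0.004, 0], [0, 0, 5], 0.6],
  [[0, 0.004, 0], [0, 0, 5], 0.6],
  [[0, 0.004, 0], [0, 0, 5], 0.6],
])

```text
time: 4.2
tcp_pos: [0.459, 0.1783, 0.0343]
tcp_rot: [0.999, 0.053, 0.003, -0.0]
force: [0.7, -0.7, -0.3]
grip_width: 0.075
```

```bash
python3 -c "
from h import *
jmove(-.083,.03,.030)"
```

```text
t 4.2 TCP jig [-0.0948  0.0309] z 0.0343 F jig [ 0.6 -0.8] -0.3
turn [-0.    -0.006 -0.001] cm [1.18 0.08 0.44]
```

Request:
drive_tool([
  [[0, -0.003, 0], [0, 0, 0.4], 0.6],
  [[0, -0.003, 0], [0.4, 0.05, 0.4], 0.6],
  [[0, -0.003, 0], [0.8, 0.05, 0.4], 0.6],
  [[0, -0.003, 0], [1.2, 0.05, 0.4], 0.6],
  [[0, -0.003, 0], [1.6, 0.05, 0.4], 0.6],
])

```text
time: 4.82
tcp_pos: [0.4743, 0.1793, 0.029]
tcp_rot: [0.999, 0.053, 0.0, 0.0]
force: [-1.3, 0.5, -1.0]
grip_width: 0.0751
```

```bash
python3 -c "
from h import *
jmove(-.068,.03,.030)"
```

```text
t 4.825 TCP jig [-0.0795  0.0303] z 0.029 F jig [-1.2  0.7] -1.0
turn [ 0.    -0.    -0.001] cm [ 1.15  0.03 -0.1 ]
```

Request:
drive_tool([
  [[0, 0, 0], [0.3, 0, -0.1], 0.6],
  [[0, 0, 0], [0.6, 0, -0.1], 0.6],
  [[0, 0, 0], [0.9, 0, -0.1], 0.6],
  [[0, 0, 0], [1.1, 0, -0.1], 0.6],
  [[0, 0, 0], [1.3, 0, -0.1], 0.6],
])

```text
time: 5.45
tcp_pos: [0.4842, 0.1803, 0.0295]
tcp_rot: [0.999, 0.053, -0.002, 0.001]
force: [-26.0, -2.9, 15.4]
grip_width: 0.0749
```

```bash
python3 -c "
from h import *
jmove(-.068,.03,.030)"
```

```text
t 5.45 TCP jig [-0.0695  0.0302] z 0.0295 F jig [-26.2  -0.1] 15.4
turn [ 0.002  0.005 -0.   ] cm [ 0.15  0.02 -0.05]
```

Request:
drive_tool([
  [[0, 0, 0], [-1.5, 0, 0], 0.6],
  [[0, 0, 0], [-3, 0, 0], 0.6],
  [[0, 0, 0], [-3, 0, -4], 0.6],
  [[0, 0, 0], [-3, 0, -9], 0.6],
  [[0, 0, 0], [-3, 0, -13], 0.6],
])

```text
time: 6.08
tcp_pos: [0.4569, 0.1776, 0.162]
tcp_rot: [0.999, 0.053, 0.001, -0.0]
force: [0.2, 0.7, 0.3]
grip_width: 0.0752
```

```bash
python3 -c "
from h import *
jmove(0,.19,.15,-np.pi/2);print(arm.sense()['joint_pos'])"
```

```text
t 6.075 TCP jig [-0.0969  0.0304] z 0.162 F jig [0.3 0.7] 0.3
turn [-0.002 -0.002  1.57 ] cm [  9.68 -15.96   1.22]
[ 0.15730067  0.30430654 -0.68762498  1.97738992  0.23934113  0.93778153
 -2.11513298]
```

Request:
drive_tool([
  [[0, 0, -0.18], [2, -3.2, 0], 0.6],
  [[0, 0, -0.36], [4, -6.4, 0], 0.6],
  [[0, 0, -0.54], [6, -9.6, 0], 0.6],
  [[0, 0, -0.72], [8, -12.8, 0], 0.6],
  [[0, 0, -0.9], [9.7, -16, 0], 0.6],
])

```text
time: 6.7
tcp_pos: [0.5371, 0.3478, 0.1602]
tcp_rot: [0.875, 0.484, 0.001, 0.0]
force: [-0.1, -0.3, 0.4]
grip_width: 0.0752
```

```bash
python3 -c "
from h import *
jmove(-.003,.165,.10,np.pi/2);print(arm.sense()['joint_pos'])"
```

```text
t 6.7 TCP jig [0.0009 0.1911] z 0.1602 F jig [-0.1 -0.3] 0.4
turn [ 0.002 -0.    -0.666] cm [-2.3   1.3   6.02]
[-0.05407774  0.63103114 -0.82166057  1.60464417  0.50010846  1.12656459
 -1.55854033]
```

Request:
drive_tool([
  [[0, 0, -0.18], [-0.6, 0.3, 1.5], 0.6],
  [[0, 0, -0.36], [-1.2, 0.7, 3], 0.6],
  [[0, 0, -0.54], [-1.8, 1, 4.5], 0.6],
  [[0, 0, -0.666], [-2.3, 1.3, 6], 0.6],
  [[0, 0, -0.666], [-2.3, 1.3, 6], 0.6],
])

```text
time: 7.32
tcp_pos: [0.5349, 0.3197, 0.0994]
tcp_rot: [0.671, 0.742, -0.0, 0.0]
force: [0.4, 0.2, 0.2]
grip_width: 0.0752
```

```bash
python3 - <<'E'
from h import *
jmove(-.003,.155,.030,np.pi/2)
c=cams.read_camera("top");save(c,"5.png",(130,130,330,270),4)
E
```

```text
t 7.325 TCP jig [-0.0042  0.1634] z 0.0994 F jig [0.4 0.1] 0.2
turn [-0.     0.    -0.007] cm [-0.84  0.13  6.94]
```

View pics/5.png

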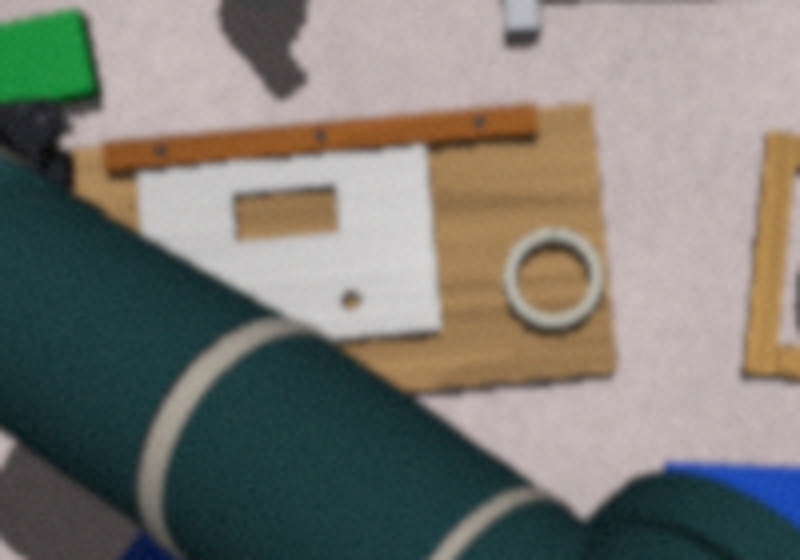

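The template is flush with the fence (far edge along crop y about 145–165), its y unchanged. Next: down on its +y side.

Request:
drive_tool([
  [[0, 0, -0.007], [-0.4, 0.1, 3], 0.6],
  [[0, 0, -0.007], [-0.6, 0.1, 5.5], 0.6],
  [[0, 0, -0.007], [-0.8, 0.1, 6.9], 0.6],
  [[0, 0, -0.007], [-0.8, 0.1, 6.9], 0.6],
  [[0, 0, -0.007], [-0.8, 0.1, 6.9], 0.6],
])

```text
time: 8.0
tcp_pos: [0.5375, 0.3132, 0.032]
tcp_rot: [0.668, 0.744, 0.001, 0.0]
force: [0.8, 0.6, 0.9]
grip_width: 0.0749
```

```bash
python3 - <<'E'
from h import *
jmove(-.003,.138,.028,np.pi/2)
E
```

```text
t 8.0 TCP jig [-0.0023  0.1567] z 0.032 F jig [0.8 0.5] 0.9
turn [ 0.002 -0.001  0.001] cm [-1.87 -0.07  0.4 ]
```

Request:
drive_tool([
  [[0, 0, 0], [-0.4, 0, 0.3], 0.6],
  [[0, 0, 0], [-0.9, 0, 0.3], 0.6],
  [[0, 0, 0], [-1.4, 0, 0.3], 0.6],
  [[0, 0, 0], [-1.9, 0, 0.3], 0.6],
  [[0, 0, 0], [-2.3, 0, 0.3], 0.6],
])

```text
time: 8.62
tcp_pos: [0.5398, 0.2897, 0.0283]
tcp_rot: [0.668, 0.744, 0.001, 0.0]
force: [-1.4, 3.0, 0.2]
grip_width: 0.0752
```

```bash
python3 - <<'E'
from h import *
jmove(-.003,.115,.029,np.pi/2)
E
```

```text
t 8.625 TCP jig [-0.0026  0.133 ] z 0.0283 F jig [-1.1  3.1] 0.2
turn [ 0.001 -0.001  0.001] cm [-1.8  -0.04 -0.07]
```

Request:
drive_tool([
  [[0, 0, 0], [-0.4, 0.03, 0], 0.6],
  [[0, 0, 0], [-0.8, 0.06, 0], 0.6],
  [[0, 0, 0], [-1.1, 0.08, 0], 0.6],
  [[0, 0, 0], [-1.4, 0.1, 0], 0.6],
  [[0, 0, 0], [-1.7, 0.1, 0], 0.6],
])

```text
time: 9.25
tcp_pos: [0.5426, 0.2729, 0.0282]
tcp_rot: [0.668, 0.744, 0.0, 0.0]
force: [-1.0, 2.1, -0.5]
grip_width: 0.0753
```

```bash
python3 - <<'E'
from h import *
jmove(-.003,.107,.029,np.pi/2)
E
```

```text
t 9.25 TCP jig [-0.0016  0.116 ] z 0.0282 F jig [-0.7  2.2] -0.5
turn [ 0.001 -0.     0.002] cm [-0.9  -0.15 -0.08]
```

Request:
drive_tool([
  [[0, 0, 0], [-0.2, 0, 0], 0.6],
  [[0, 0, 0], [-0.4, 0, 0], 0.6],
  [[0, 0, 0], [-0.6, 0, 0], 0.6],
  [[0, 0, 0], [-0.8, 0, 0], 0.6],
  [[0, 0, 0], [-1.0, 0, 0], 0.6],
])

```text
time: 9.88
tcp_pos: [0.5439, 0.2644, 0.0285]
tcp_rot: [0.668, 0.744, 0.002, -0.0]
force: [1.6, 13.5, -2.9]
grip_width: 0.0751
```

```bash
python3 - <<'E'
from h import *
jmove(-.003,.105,.029,np.pi/2)
E
```

```text
t 9.875 TCP jig [-0.0012  0.1075] z 0.0285 F jig [ 3.  13.2] -2.9
turn [ 0.002 -0.003  0.002] cm [-0.25 -0.18 -0.05]
```

Force jumped to 13 N where the pins should stop it. I back off, rise and look.

Request:
drive_tool([
  [[0, 0, 0], [1.5, 0, 0], 0.6],
  [[0, 0, 0], [3, 0, 0], 0.6],
  [[0, 0, 0], [3.5, 0, -5], 0.6],
  [[0, 0, 0], [3.5, 0, -11], 0.6],
  [[0, 0, 0], [3.5, 0, -17], 0.6],
])

```text
time: 10.5
tcp_pos: [0.539, 0.2989, 0.2]
tcp_rot: [0.667, 0.745, 0.0, 0.0]
force: [0.8, -0.1, 0.4]
grip_width: 0.0751
```

```bash
python3 - <<'E'
from h import *
jmove(-.14,0.0,.20,0)
E
```

```text
t 10.5 TCP jig [-0.0024  0.1422] z 0.2 F jig [ 0.8 -0.1] 0.4
turn [ 0.    -0.     1.574] cm [-14.19 -13.8   -0.  ]
```

Request:
drive_tool([
  [[0, 0, 0.18], [-2.8, -2.8, 0], 0.6],
  [[0, 0, 0.36], [-5.6, -5.6, 0], 0.6],
  [[0, 0, 0.54], [-8.4, -8.4, 0], 0.6],
  [[0, 0, 0.72], [-11.2, -11.2, 0], 0.6],
  [[0, 0, 0.9], [-14.2, -13.8, 0], 0.6],
])

```text
time: 11.12
tcp_pos: [0.4168, 0.1418, 0.1981]
tcp_rot: [0.926, 0.377, 0.0, 0.0]
force: [1.1, -0.4, 0.3]
grip_width: 0.0754
```

Request:
drive_tool([
  [[0, 0, 0.18], [0, 0, 0], 0.6],
  [[0, 0, 0.36], [0, 0, 0], 0.6],
  [[0, 0, 0.54], [0, 0, 0], 0.6],
  [[0, 0, 0.67], [0, 0, 0], 0.6],
  [[0, 0, 0.67], [0, 0, 0], 0.6],
])

```text
time: 11.75
tcp_pos: [0.4177, 0.1426, 0.1982]
tcp_rot: [0.998, 0.055, 0.001, 0.0]
force: [-0.4, 0.4, 0.2]
grip_width: 0.0753
```

```bash
python3 - <<'E'
from h import *
st()
c=cams.read_camera("wrist");save(c,"6.png",s=1.4)
for p,z in [((-.035,-.04),.026),((-.035,.04),.026),((-.06,.1),.026),((-.06,-.1),.026)]: print(p,np.round(1.4*proj(c,np.r_[O+RJ@p,z]),1))
E
```

```text
t 11.75 TCP jig [-0.1396 -0.0002] z 0.1982 F jig [-0.4  0.4] 0.2
(-0.035, -0.04) [456.  102.4]
(-0.035, 0.04) [329.9 101.5]
(-0.06, 0.1) [237.8 141.8]
(-0.06, -0.1) [547.4 143.8]
```

View pics/6.png

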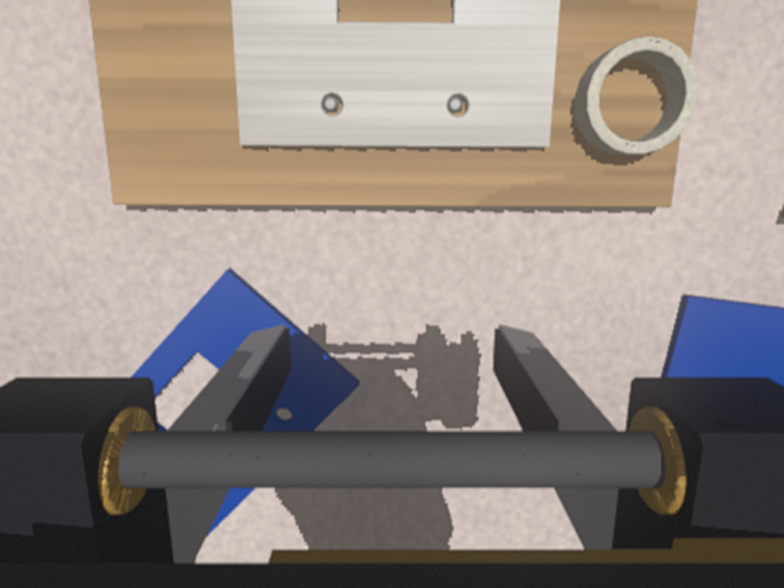

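```bash
python3 - <<'E'
from h import *
c=cams.read_camera("wrist");save(c,"7.png",(160,50,400,115),3.3)
E
```

```text
(no output)
```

View pics/7.png

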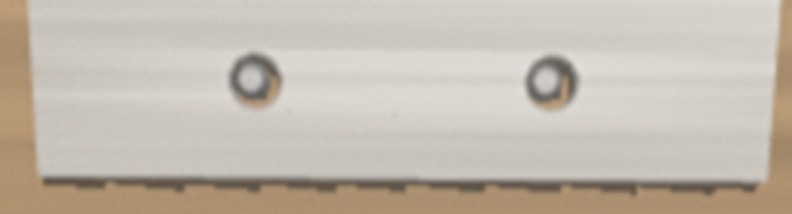

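Pins show inside both holes, at crop (252,78) and (547,80). They sit about 1 mm off centre and the near edge has only a thin shadow. The plate's width in the picture (308 px) fits a seated height (310 px predicted), whereas 8 mm up it would be about 9 px wider. The arm is clear, so I hand in.

```bash
python3 -c "
from h import *
arm.close_job();st()"
```

```text
the job is handed in; nothing more can be done
the job is handed in; nothing more can be done
```

The template looks seated on both pins, and I handed the job in at about 12 s of robot time; no verdict is reported.

- **What I did:** I pushed the silver-grey template up to the fence with both fingertips, which met about 26 N when it came flush. I then slid it about 30 mm to the jig's −y with 2–3 N, until the pins stopped it at 13 N. After that I backed off and rose clear, to a TCP height of 0.2 m with no contact force.
- **Last checks:** The wrist picture shows a pin inside each hole, about 1 mm off centre. The plate's width in the picture (308 px, 310 px predicted) fits it lying flat on the board. Its near edge appeared about 2 mm (3–4 px) off the predicted line, within the roughly 2 mm calibration error. No check failed.
- **Not measured:** I did not measure the flatness or tilt directly. I also took no final positions of the other things, but the arm met no unexpected contact force.

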